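# Pin a stack of sandal soles on the trimming jig

## Robot

A 6-joint arm with a two-finger parallel gripper is mounted at the origin on the work surface. World frame = base frame: x ahead of the robot, y to its left, z up, the work surface at z = 0. Lengths are in m, angles in rad, forces in N, time in s.
With the tool pointing down it reaches from about 0.3 to 0.775 m from the base axis. Payload 14.6 kg.
Tool frame: the origin (TCP) lies midway between the tips of the shut fingers; the grasp point (between the pads) lies 19 mm behind it (ctrl.pinch_z is the distance from the TCP to the grasp point, in m); z points along the fingers, y is the line along which they close (so a half turn about z gives the same grasp; the last joint's range is limited). The gripper opens to 94 mm and grips with 3 to 60 N. Pads are 16 mm wide; open, the fingers measure 119 mm over their backs; the gripper's body (75 mm by 177 mm) begins 78 mm behind the grasp point.
Start: joints at [-1.236, 0.3, 1.521, -0, 1.321, -0.067], TCP at [0.215, -0.506, 0.205] pointing down, gripper open.
Joint ranges: [-3.03, 3.03], [-0.79, 2.21], [0.23, 2.52], [-1.04, 4.18], [0, 3.07], [-2.55, 2.55]. Speed limits (rad/s): [2.22, 2.22, 2.57, 3.14, 3.14, 3.14].

## Interface

Orientations are given as [roll, pitch, yaw] about the fixed x, y, z axes, in that order (R = Rz(yaw) Ry(pitch) Rx(roll)).
In Python, from station import ctrl gives the robot as it stands.
- The arm moves only by the tool jog_arm, never from a script. Its argument "motion" is a list of rows, each a list of 7 numbers: the shift along the tool's x, y, z in m, then the turn, a rotation vector about the tool's x, y, z in rad, then the opening, from -1 (shut) to 1 (fully open). In form: [[tx, ty, tz, rx, ry, rz, gripper], ...]. A call has 1 to 5 rows; each row shifts and turns the commanded pose from where the row before left it, along the tool's axes as they then stand; what a row does not reach is not made up. A row lasts 1/10 s, in which the tool goes at most 50 mm and 8.59 degrees, less where a joint would pass 70% of its speed; a pose out of reach is approached as far as the arm can. A call is refused whole if a number of a shift passes 0.05 or a number of a turn 0.15, either way. A call with a gripper value outside its range is refused whole. The fingers move at their own pace and stop on an object; "squeeze" is the grip in N (left out, the last holds). Time passes only in rows, so rows that do not move let the fingers close. It gives the time, the measured TCP pose, the force, the opening and the grip force at its end, in the units of the state.
- ctrl.get_obs(): the state, without advancing time (a new reading comes with each control period).
- ctrl.camera(name): name is "scene" or "top" or "wrist"; returns the picture (384x512x3 uint8, red, green, blue); there is no depth.
- ctrl.camera_model(name): a dict with "intrinsics" (3x3 intrinsics, pixels), "k1" (the pictures are not rectified: a ray, as slopes to the right and down, at radius r is drawn at 1 + k1 r^2 times it, then the intrinsics apply), "rvec" (rotation vector, rad) and "tvec" (3), from world to camera coordinates, as OpenCV has them. Camera axes: x right, y down, z forward; pixel columns grow to the right and rows downward; lengths in m; the calibration is good to about 2 mm. A picture is of the moment at which its call begins: read the wrist's pose just before it. camera_model takes no time and is no camera call; for the wrist camera it gives the pose at the moment of the call.
- ctrl.hand_in(): hands the job in; it is judged then, once.
The state is a dict: "time_s": time; "qpos": joint angles; "joint_vel": joint speeds; "tau": joint torques, N m; "ee_pos": TCP position; "eef_rot": TCP orientation; "force": force on the tool from outside, world axes, zero at the start; "moment": the same for the moment, N m; "grip_width": finger opening in m; "grip_force": force on a finger pad.
Only numpy, scipy, OpenCV 4.12 (cv2) and the standard library are available. Lean on these libraries where they do the work, as an engineer would, in place of code of your own. Each camera call takes 0.05 s, during which the arm holds its last target. There are 200 camera calls.

## Task

Take the orange-handled register pin out of its rack, swing the top sole into line, and gently push the pin down through the toe holes of both soles into the socket of the jig, until its collar sits flush on the top sole; then let go. The lower sole lies askew and hidden, so feel for its hole rather than force it, and leave everything else where it is.

Things in the scene. Friction and masses are not known exactly. Their poses are not given: they have to be found in the camera images.
- jig: Fixed low jig: green-painted block 270 (x) x 110 (y) x 34 mm high, 326 mm long with its end clamps. Origin: centre of its underside; z up, +x from heel end to toe end. Heel post at x = -75 mm, toe socket at x = +75 mm. Two soles lie stacked on it, heel holes over the post, and swing about it, rubbing on each other. Over 35 N of total press on the jig spoils the work
- socket (a point): Centre of the mouth of the toe socket, on the block's top face (34 mm above the table), covered by the soles. Round hole 11.5 mm across, straight down, 24 mm deep. Axes as the jig's
- heel_post (a point): Foot, on the block's top face, of the steel post (10 mm thick, 24 mm high) about which both soles swing. Axes as the jig's. Two brass pegs 7 mm high (jig x = +13, y = +-40.5 mm) limit only the LOWER sole, so that its toe hole stays within about 16 mm of the socket; the top sole passes over them
- sole_top: Upper sole: stiff, dark brown, foot shaped, 251 x 80 x 10 mm, about 130 g. Origin: centre of its heel hole, underside; +x to its toe. Starts swung up to 0.35 rad to either side of the jig's line. Right under it lies a tan sole of the same shape, holes and mass (not tracked), its toe hole up to 14 mm to either side of the socket: to be felt, or guessed from the rim that shows
- toe_hole (a point): Centre of the top sole's toe hole, on its upper face (54 mm above the table, flat on the stack). Hole 11.6 mm across, 150 mm from the heel hole, as the socket is from the heel post. Axes as the sole's
- rack: Fixed pale wooden rack, 150 (x) x 56 (y) x 45 mm high, with two upright through holes 14 mm wide at x = -37.5 and +37.5 mm in its frame; the pin stands loosely in one, the punch in the other. Origin: centre of its underside
- pin: Register pin, 120 g, round. Origin: centre of its tip (lower end); z up along it. Steel shank 10 mm thick, 38 mm long, nose bevelled (8.4 mm across at the tip, full size 3 mm up); steel collar 30 mm across at 38 to 42 mm; orange handle 24 mm across at 42 to 88 mm. In the rack the collar rests on the rack's top. Home, the collar lies on the top sole and the tip is 18 mm down the socket
- punch: a hole punch the same shape and size as the pin but with a dark brown handle; it shares the rack. Leave it alone. Origin at its tip
- hammer: hammer lying right of the rack, origin under the middle
- glue_tin: round dark tin 90 mm across, 90 mm high
- burnisher: wooden burnishing block 130 x 36 x 26 mm
- bobbin: wooden bobbin, 56 mm across, 45 mm high, upright
- carton: blue box 80 x 130 x 45 mm
- brush: hand brush lying near the robot

How it is judged:
On the way, in this order (a step that is already met when the one before it is completed fails the run):
1. the pin is lifted clear of the rack (z of pin in the frame of rack above 0.05 m), for 0.1 s.
2. the pin's nose has entered the top sole's toe hole (horizontal distance between pin and toe_hole below 0.003 m and z of pin in the frame of toe_hole below -0.005 m), for 0.1 s.
At the end, for the whole second after the job is handed in: The pin stands upright (0.08 rad) through both soles in the jig's socket, tip at least 15.5 mm down (18 is home), within 3 mm of its axis; the top sole lies flat (underside 42 to 46.5 mm above the jig's foot), toe hole within 4 mm of the socket; pin released, all at rest (z of pin in the frame of socket below -0.0155 m and horizontal distance between pin and socket below 0.003 m and angle between the z axis of pin and the z axis of jig, either way round below 0.08 rad and horizontal distance between toe_hole and socket below 0.004 m and z of sole_top in the frame of jig between 0.042 and 0.0465 m and angle between sole_top's own z axis and vertical below 0.04 rad and linear speed of each of pin, sole_top below 0.01 m/s); the robot touches nothing.
It fails at once if the stack or the jig is pressed with more than 35 N (contact force between jig and anything else above 35 N).
It fails at once if a bystander is shoved more than 20 mm (the punch included) (distance of any of punch, hammer, glue_tin, burnisher, bobbin, carton, brush from where it was at the start of the episode above 0.02 m).
It also fails if it takes over 72 s, if anything falls off the work surface, if the arm or the gripper's body presses on something with over 40 N, if the wrist force passes 120 N, or if a joint passes its speed limit or range.

## Working session

There is one attempt and no reset: what is moved stays moved. The work goes in short steps, Python scripts to look and compute and a tool call to move; the robot and the scene stay as the last step left them, time stands still between calls to the robot, and variables do not carry over. Pictures are saved under pics/ and viewed, at most 10 in all, crops included, and the job is handed in when it is done.

Besides the shell and the picture viewer there is one more tool, called after "Emit:" by a JSON object that holds its "name" and its "arguments". jog_arm: Moves the arm, as the interface text tells. Its arguments: {"type":"object","properties":{"motion":{"type":"array"},"squeeze":{"type":"number"}},"required":["motion"]}

```bash
mkdir -p pics; cat > h.py <<'E'
import numpy as np, cv2
from station import ctrl
def shot(n,f):
    m=ctrl.camera_model(n); im=ctrl.camera(n); cv2.imwrite(f'pics/{f}.png',im[:,:,::-1]); np.save(f'pics/{f}.npy',im)
    import pickle; pickle.dump(m,open(f'pics/{f}.pkl','wb')); return im,m
def load(f):
    import pickle; return np.load(f'pics/{f}.npy'),pickle.load(open(f'pics/{f}.pkl','rb'))
def p2w(m,u,v,z):
    K=np.array(m['intrinsics']);d=np.array([(u-K[0,2])/K[0,0],(v-K[1,2])/K[1,1]]);s=d.copy()
    for _ in range(20): s=d/(1+m['k1']*(s@s))
    R=cv2.Rodrigues(np.array(m['rvec'],float))[0];c=-R.T@np.array(m['tvec']).ravel()
    r=R.T@np.array([s[0],s[1],1]);return c+r*(z-c[2])/r[2]
def w2p(m,P):
    K=np.array(m['intrinsics']);R=cv2.Rodrigues(np.array(m['rvec'],float))[0]
    q=R@np.array(P)+np.array(m['tvec']).ravel();s=q[:2]/q[2];s=s*(1+m['k1']*(s@s));return K[:2,:2]@s+K[:2,2]
E
python3 - <<'E'
from h import *
a,m=shot('top','top0');b,m2=shot('scene','sc0')
o=ctrl.get_obs();print({k:np.round(v,3) for k,v in o.items()},ctrl.pinch_z)
cv2.imwrite('pics/top0b.png',cv2.resize(a[:,:,::-1],(800,600),interpolation=cv2.INTER_CUBIC))
for mm in(m,m2):
    R=cv2.Rodrigues(np.array(mm['rvec'],float))[0];print(-R.T@np.array(mm['tvec']).ravel(),mm['k1'],R[2])
E
```

```text
{'time_s': np.float64(0.1), 'qpos': array([-1.236,  0.3  ,  1.522, -0.   ,  1.321, -0.067]), 'joint_vel': array([-0.002,  0.001, -0.005, -0.001, -0.   , -0.001]), 'tau': array([ 1.0000e-03, -5.3264e+01, -3.5329e+01,  7.1000e-02,  2.4000e-02,
       -0.0000e+00]), 'ee_pos': array([ 0.215, -0.506,  0.205]), 'eef_rot': array([-3.141, -0.   ,  0.402]), 'force': array([ 0.424,  0.192, -1.281]), 'moment': array([ 0.038, -0.006, -0.037]), 'grip_force': np.float64(0.0), 'grip_width': np.float64(0.094)} 0.0188
[0.38198362 0.02349369 1.39883934] -0.10073758179589258 [ 0.11356408 -0.0072131  -0.99350449]
[1.25298361 0.41775025 0.80787836] 0.029482910358046344 [-0.65192108 -0.3513604  -0.67197081]
```

View pics/top0b.png

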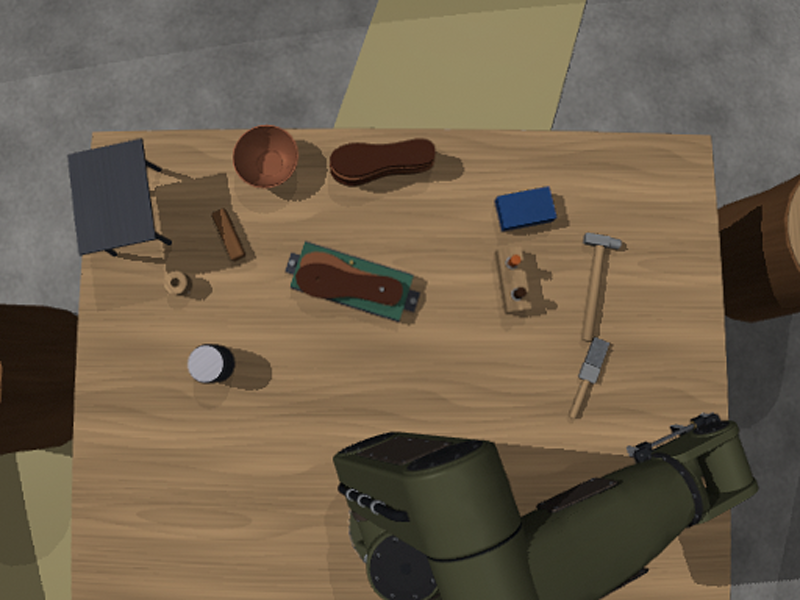

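View pics/sc0.png

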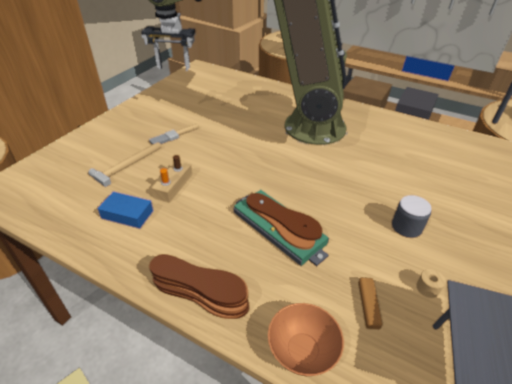

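The top view shows the jig with its heel post at (381,290), the toe end to its left, and the orange pin at (514,260) in the 800-px picture. The tan sole's rim shows at the far side. I'll zoom in for corners.

```bash
python3 - <<'E'
from h import *
a,m=load('top0')
c=a[150:210,180:275][:,:,::-1]; d=a[152:207,310:350][:,:,::-1]
c=cv2.resize(c,None,fx=6,fy=6,interpolation=cv2.INTER_CUBIC); d=cv2.resize(d,None,fx=5,fy=5,interpolation=cv2.INTER_CUBIC)
o=np.zeros((360,770,3),np.uint8);o[:,:570]=c;o[:275,570:770]=d;cv2.imwrite('pics/z0.png',o)
f=.64
for n,u,v,z in [('post',381,290,.058),('pin',514,260,.088+.007),('punch',519,292,.095),('jigc',356,283,.034)]:print(n,p2w(m,u*f,v*f,z))
E
```

```text
post [0.53674592 0.05087748 0.058     ]
pin [ 0.60162471 -0.25060558  0.095     ]
punch [ 0.5287114  -0.26035444  0.095     ]
jigc [0.55590808 0.1101168  0.034     ]
```

View pics/z0.png

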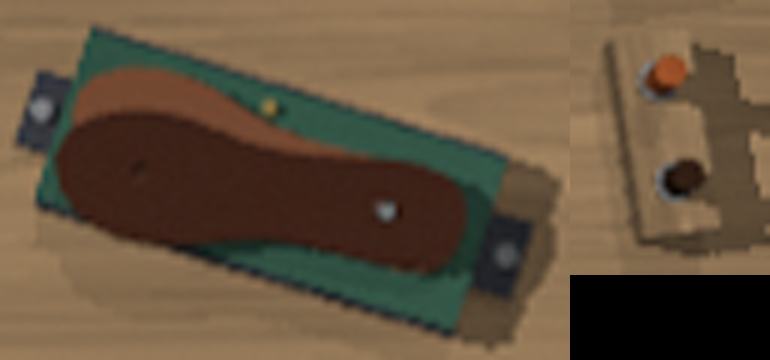

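```bash
cat >> h.py <<'E'
E
python3 - <<'E'
from h import *
a,m=load('top0')
g=lambda x,y,z:p2w(m,180+(x+.5)/6-.5,150+(y+.5)/6-.5,z)
TL,TR,BR,BL=[g(x,y,.034) for x,y in[(95,28),(507,155),(452,330),(40,203)]]
C=(TL+TR+BR+BL)/4;e=(TL+BL-TR-BR)/2;w=(TL-BL+TR-BR)/2
print('C',C,'len',np.linalg.norm(e),np.linalg.norm(w))
yaw=np.arctan2(e[1],e[0]);print('yaw',yaw);ex=np.array([np.cos(yaw),np.sin(yaw),0])
print('post exp',C-.075*ex,'post obs',g(386,211,.058));print('socket',C+.075*ex)
t=g(138,168,.054);print('toehole',t,'from post',np.linalg.norm((t-C+.075*ex)[:2]))
r=lambda x,y,z:p2w(m,310+(x-570+.5)/5-.5,152+(y+.5)/5-.5,z)
print('pin',r(673,69,.095),'punch',r(686,175,.095))
K=np.array([r(607,40,.045),r(690,30,.045),r(718,232,.045),r(640,240,.045)]);print(K, K.mean(0))
E
```

```text
C [0.56261313 0.12055318 0.034     ] len 0.2649004706429966 0.11291434258202737
yaw 1.272570874337951
post exp [0.5405763  0.04886373 0.034     ] post obs [0.53982494 0.05061622 0.058     ]
socket [0.58464997 0.19224264 0.034     ]
toehole [0.56605841 0.20049692 0.054     ] from post 0.15375942927858688
pin [ 0.60523488 -0.25512345  0.095     ] punch [ 0.529708   -0.26265166  0.095     ]
[[ 0.63517854 -0.21732511  0.045     ]
 [ 0.64302694 -0.27918501  0.045     ]
 [ 0.49362176 -0.29629974  0.045     ]
 [ 0.48773861 -0.23882218  0.045     ]] [ 0.56489146 -0.25790801  0.045     ]
```

Emit:
{"name": "jog_arm", "arguments": {"motion": [[0,0,0,0,0,0.145,1],[0,0,0,0,0,0.145,1],[0.04,-0.02,0,0,0,0,1],[0.04,-0.02,0,0,0,0,1],[0.04,-0.02,0,0,0,0,1]]}}

```text
time_s: 0.6
ee_pos: [0.3286, -0.4321, 0.2052]
eef_rot: [-3.141, 0.0, 0.111]
force: [-0.5, -0.8, -0.3]
grip_width: 0.0943
grip_force: 0.0
```

Emit:
{"name": "jog_arm", "arguments": {"motion": [[0.04,-0.02,0,0,0,0,1],[0.04,-0.02,0,0,0,0,1],[0.04,-0.02,0,0,0,0,1],[0.04,-0.02,0,0,0,0,1],[0.035,-0.02,0,0,0,0,1]]}}

```text
time_s: 1.1
ee_pos: [0.5117, -0.3106, 0.2051]
eef_rot: [-3.141, 0.0, 0.112]
force: [-0.1, -0.2, 0.5]
grip_width: 0.0941
grip_force: 0.0
```

Emit:
{"name": "jog_arm", "arguments": {"motion": [[0.03,-0.02,0,0,0,0,1],[0.01,-0.01,0,0,0,0,1],[0,0,0,0,0,0,1],[0,0,0,0,0,0,1]]}}

```text
time_s: 1.5
ee_pos: [0.5459, -0.2784, 0.2053]
eef_rot: [-3.142, 0.001, 0.112]
force: [0.3, -1.0, -0.7]
grip_width: 0.0938
grip_force: 0.0
```

```bash
python3 - <<'E'
from h import *
o=ctrl.get_obs();print(o['ee_pos'],o['eef_rot'],o['force'])
a,m=shot('wrist','w0');cv2.imwrite('pics/w0b.png',a[:,:,::-1])
print('pred pin top px',w2p(m,[.605,-.255,.095]),'punch',w2p(m,[.5297,-.2627,.095]))
E
```

```text
[ 0.54590413 -0.27843028  0.20529313] [-3.14154546e+00  5.02807495e-04  1.11539724e-01] [ 0.32358251 -0.99832913 -0.66582404]
pred pin top px [233.57852404 117.66833716] punch [233.98957428 201.43355623]
```

View pics/w0b.png

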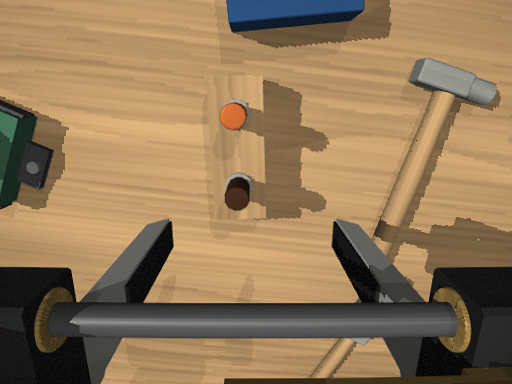

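```bash
python3 - <<'E'
from h import *
a,m=load('w0')
h=cv2.cvtColor(a,cv2.COLOR_RGB2HSV);k=(h[:,:,0]<14)&(h[:,:,1]>190)&(h[:,:,2]>180);k[:80]=0;k[200:]=0
ys,xs=np.nonzero(k);print(len(xs),xs.mean(),ys.mean(),p2w(m,xs.mean(),ys.mean(),.095),p2w(m,237,187,.095))
E
```

```text
271 233.4280442804428 117.69741697416974 [ 0.60496113 -0.25487315  0.095     ] [ 0.54370462 -0.26409689  0.095     ]
```

Emit:
{"name": "jog_arm", "arguments": {"motion": [[0.03,-0.008,0,0,0,0,1],[0.033,-0.009,0,0,0,0,1],[0,0,0.03,0,0,0,1],[0,0,0.01,0,0,0,1]]}}

```text
time_s: 1.95
ee_pos: [0.606, -0.2544, 0.1626]
eef_rot: [-3.14, 0.003, 0.111]
force: [-0.5, -0.2, -1.2]
grip_width: 0.0935
grip_force: 0.0
```

Emit:
{"name": "jog_arm", "arguments": {"motion": [[0,0,0.03,0,0,0,1],[0,0,0.03,0,0,0,1],[-0.001,0,0.03,0,0,0,1],[0,0,0.017,0,0,0,1],[0,0,0,0,0,0,1]]}}

```text
time_s: 2.45
ee_pos: [0.6043, -0.2547, 0.0563]
eef_rot: [-3.139, 0.004, 0.11]
force: [0.3, 0.4, -0.7]
grip_width: 0.094
grip_force: 0.0
```

Emit:
{"name": "jog_arm", "arguments": {"motion": [[0,0,0,0,0,0,-0.3],[0,0,0,0,0,0,-1],[0,0,0,0,0,0,-1],[0,0,0,0,0,0,-1],[0,0,0,0,0,0,-1]], "squeeze": 20}}

```text
time_s: 2.95
ee_pos: [0.6065, -0.254, 0.0589]
eef_rot: [3.141, -0.0, 0.112]
force: [0.0, 0.1, -0.2]
grip_width: 0.0576
grip_force: 0.0
```

Emit:
{"name": "jog_arm", "arguments": {"motion": [[0,0,0,0,0,0,-1],[0,0,0,0,0,0,-1],[0,0,0,0,0,0,-1]]}}

```text
time_s: 3.25
ee_pos: [0.6064, -0.2539, 0.0584]
eef_rot: [-3.142, 0.0, 0.112]
force: [0.0, 0.1, -0.3]
grip_width: 0.0338
grip_force: 0.0
```

Emit:
{"name": "jog_arm", "arguments": {"motion": [[0,0,0,0,0,0,-1],[0,0,0,0,0,0,-1],[0,0,0,0,0,0,-1],[0,0,0,0,0,0,-1]]}}

```text
time_s: 3.65
ee_pos: [0.6064, -0.254, 0.0584]
eef_rot: [-3.142, -0.0, 0.112]
force: [0.2, 0.2, 0.1]
grip_width: 0.0237
grip_force: 20.0
```

Emit:
{"name": "jog_arm", "arguments": {"motion": [[0,0,-0.01,0,0,0,-1],[0,0,-0.02,0,0,0,-1],[0,0,-0.02,0,0,0,-1],[0,0,-0.02,0,0,0,-1],[0,0,-0.02,0,0,0,-1]]}}

```text
time_s: 4.15
ee_pos: [0.6063, -0.2539, 0.15]
eef_rot: [3.141, -0.0, 0.112]
force: [0.3, 0.3, -1.5]
grip_width: 0.0236
grip_force: 20.0
```

Emit:
{"name": "jog_arm", "arguments": {"motion": [[0,0,0,0,0,0,-1],[0,0,0,0,0,0,-1]]}}

```text
time_s: 4.35
ee_pos: [0.6063, -0.2539, 0.1483]
eef_rot: [3.142, -0.0, 0.112]
force: [-0.4, 0.0, -1.5]
grip_width: 0.0236
grip_force: 20.0
```

```bash
python3 - <<'E'
from h import *
o=ctrl.get_obs();print(o['ee_pos'],o['eef_rot'],o['force'],o['grip_force'],o['qpos'])
a,m=shot('wrist','w1')
cv2.imwrite('pics/w1b.png',a[:,:,::-1])
E
```

```text
[ 0.60629794 -0.25389368  0.14827133] [ 3.14152585e+00 -8.68617083e-05  1.11854479e-01] [-0.36263504  0.01590245 -1.48481385] 19.999457895755768 [-4.52279961e-01  5.86329392e-01  1.24701283e+00 -1.03605972e-05
  1.30814131e+00  1.00666458e+00]
```

View pics/w1b.png

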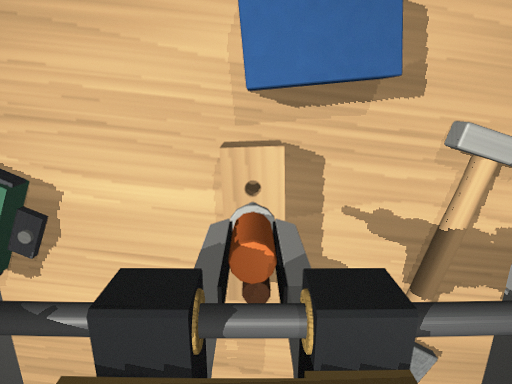

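Emit:
{"name": "jog_arm", "arguments": {"motion": [[0,-0.02,-0.02,0,0,0,-1],[0,-0.038,-0.02,0,0,0,-1],[0,-0.038,-0.02,0,0,0,-1],[0,-0.038,-0.02,0,0,0,-1],[0,-0.038,-0.02,0,0,0,-1]]}}

```text
time_s: 4.9
ee_pos: [0.5865, -0.0815, 0.2479]
eef_rot: [-3.141, 0.002, 0.112]
force: [0.6, 0.1, -0.8]
grip_width: 0.0233
grip_force: 20.0
```

Emit:
{"name": "jog_arm", "arguments": {"motion": [[0,-0.038,0,0,0,0,-1],[0,-0.038,0,0,0,0,-1],[0,-0.038,0,0,0,0,-1],[0,-0.038,0,0,0,0,-1],[0,-0.038,0,0,0,0,-1]]}}

```text
time_s: 5.4
ee_pos: [0.5653, 0.1073, 0.2472]
eef_rot: [3.142, 0.002, 0.112]
force: [1.0, -0.2, -1.6]
grip_width: 0.0236
grip_force: 20.0
```

Emit:
{"name": "jog_arm", "arguments": {"motion": [[0,0,0,0,0,-0.145,-1],[0,0,0,0,0,-0.145,-1],[0,0,0,0,0,-0.145,-1],[0,0,0,0,0,-0.145,-1]]}}

```text
time_s: 5.8
ee_pos: [0.5657, 0.1059, 0.247]
eef_rot: [-3.14, 0.002, 0.698]
force: [0.1, 0.6, -0.6]
grip_width: 0.0232
grip_force: 20.0
```

Emit:
{"name": "jog_arm", "arguments": {"motion": [[0,0,0,0,0,-0.145,-1],[0,0,0,0,0,-0.145,-1],[0,0,0,0,0,-0.145,-1],[0,0,0,0,0,-0.145,-1],[0,0,0,0,0,0,-1]]}}

```text
time_s: 6.3
ee_pos: [0.5657, 0.1057, 0.2472]
eef_rot: [-3.14, 0.001, 1.274]
force: [0.7, -0.5, -0.9]
grip_width: 0.0236
grip_force: 20.0
```

```bash
python3 - <<'E'
from h import *
o=ctrl.get_obs();print(o['ee_pos'],o['eef_rot'],o['force'],o['grip_force'],o['qpos'])
a,m=shot('wrist','w2')
cv2.imwrite('pics/w2b.png',cv2.resize(a[:,:,::-1],(800,600),interpolation=cv2.INTER_CUBIC))
E
```

```text
[0.56570534 0.10573972 0.24721501] [-3.13979324e+00  7.93871008e-04  1.27419447e+00] [ 0.72787082 -0.46226991 -0.90568798] 19.998118579387665 [1.21142711e-01 3.30930572e-01 1.38349822e+00 4.46490613e-06
 1.42913062e+00 4.17744645e-01]
```

View pics/w2b.png

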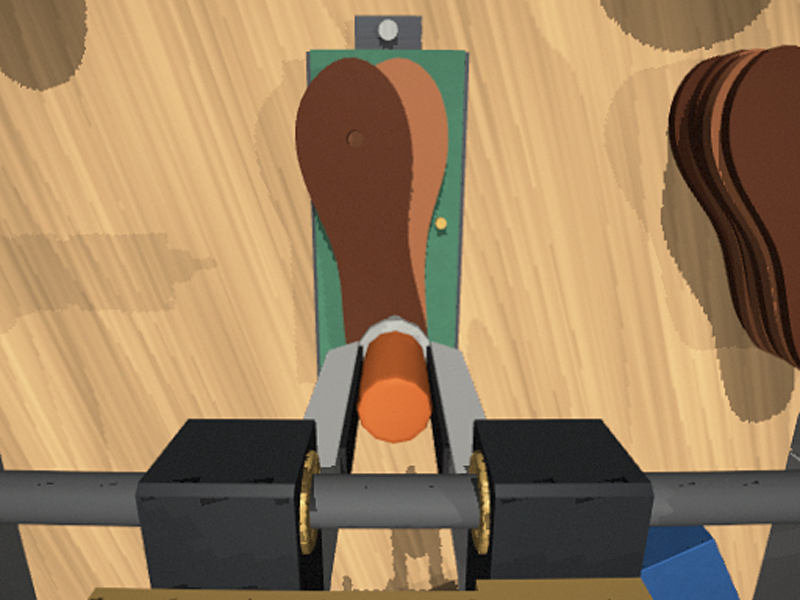

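The wrist view shows the toe hole at (355,139), the block's toe edge from (307,52) to (467,52), and the tan sole's right rim at (447,130). The tan hole is probably near the socket.

```bash
python3 - <<'E'
from h import *
a,m=load('w2');f=.64
g=lambda x,y,z:p2w(m,(x+.5)*f-.5,(y+.5)*f-.5,z)[:2]
TL,TR,L,R=g(307,52,.034),g(467,52,.034),g(319.5,340,.034),g(459,340,.034)
d1=L-TL;d2=R-TR;u=TL-L;v=TR-R
print('w',np.linalg.norm(TL-TR),np.linalg.norm(L-R),'yaws',np.arctan2(*u[::-1]),np.arctan2(*v[::-1]),np.arctan2(*(TR-TL)[::-1])+np.pi/2)
yaw=np.mean([np.arctan2(*u[::-1]),np.arctan2(*v[::-1]),np.arctan2(*(TR-TL)[::-1])+np.pi/2])
ex=np.array([np.cos(yaw),np.sin(yaw)]);ey=np.array([-ex[1],ex[0]])
S=(TL+TR)/2-.06*ex;P=S-.15*ex;t=g(355,139,.054)
print('yaw',yaw,'socket',S,'post',P,'toe',t,'dist',np.linalg.norm(t-P),'toe in jig',(t-S)@ex,(t-S)@ey)
al=np.arctan2((t-P)@ey,(t-P)@ex);print('swing',al)
def loc(q,ang): # sole coords
    q=q-P;x,y=q@ex,q@ey;return np.round([x*np.cos(ang)+y*np.sin(ang),-x*np.sin(ang)+y*np.cos(ang)],4)
for q in[(296,130),(412,140),(412,160),(347,58)]:print('top',loc(g(*q,.054),al))
for b in(-.08,-.05,-.03,-.01,.01,.03):print('tan',b,[loc(g(*q,.044),b) for q in[(447,130),(444,160),(403,58)]])
peg=g(441,223,.041)-S+.075*ex;print('peg jig',peg@ex,peg@ey, 'peg exp .013,-.0405')
hs=p2w(m,394*f,405*f,.247-.051+.088);print('handle top',hs,'tcp',ctrl.get_obs()['ee_pos'])
E
```

```text
w 0.11328676277086734 0.11325640655786678 yaws 1.2789812659499884 1.2788437615701498 1.2732469517596212
yaw 1.2770239930932532 socket [0.58643518 0.19246999] post [0.54300043 0.04889624] toe [0.56498443 0.19882198] dist 0.15152895067475833 toe in jig -0.00013153120988088424 0.02237107407118477
swing 0.14817729073934516
top [0.1638 0.0395]
top [ 0.1449 -0.0392]
top [ 0.1314 -0.0372]
top [ 0.2042 -0.0035]
tan -0.08 [array([ 0.1591, -0.03  ]), array([ 0.1383, -0.0299]), array([0.2043, 0.0052])]
tan -0.05 [array([ 0.1581, -0.0347]), array([ 0.1373, -0.0341]), array([ 0.2044, -0.001 ])]
tan -0.03 [array([ 0.1574, -0.0379]), array([ 0.1366, -0.0368]), array([ 0.2043, -0.0051])]
tan -0.01 [array([ 0.1566, -0.041 ]), array([ 0.1358, -0.0395]), array([ 0.2042, -0.0091])]
tan 0.01 [array([ 0.1558, -0.0442]), array([ 0.135 , -0.0422]), array([ 0.204 , -0.0132])]
tan 0.03 [array([ 0.1549, -0.0473]), array([ 0.1341, -0.0449]), array([ 0.2037, -0.0173])]
peg jig 0.014552260684107155 -0.03985335296302907 peg exp .013,-.0405
handle top [0.56630658 0.10873513 0.284     ] tcp [0.56575208 0.10573095 0.24740954]
```

Emit:
{"name": "jog_arm", "arguments": {"motion": [[0.02,-0.007,0.02,0,0,0,-1],[0.02,-0.007,0.03,0,0,0,-1],[0.02,-0.007,0.03,0,0,0,-1],[0.02,-0.007,0.03,0,0,0,-1],[0,0,0.02,0,0,0,-1]]}}

```text
time_s: 6.85
ee_pos: [0.5615, 0.1923, 0.1156]
eef_rot: [-3.139, 0.001, 1.269]
force: [0.4, 0.0, -1.9]
grip_width: 0.024
grip_force: 20.0
```

Emit:
{"name": "jog_arm", "arguments": {"motion": [[0,0,0,0,0,0,-1],[0,0,0,0,0,0,-1]]}}

```text
time_s: 7.05
ee_pos: [0.563, 0.1903, 0.1188]
eef_rot: [-3.141, 0.0, 1.269]
force: [-0.6, -0.1, -0.4]
grip_width: 0.0234
grip_force: 20.0
```

```bash
python3 - <<'E'
from h import *
o=ctrl.get_obs();print(o['ee_pos'],o['eef_rot'],o['force'],o['moment'])
a,m=shot('wrist','w3')
t=w2p(m,[.565,.1988,.054]);print(t,a.shape)
x0,y0=180,20
cv2.imwrite('pics/w3b.png',cv2.resize(a[y0:y0+200,x0:x0+200,::-1],(600,600),interpolation=cv2.INTER_CUBIC))
print('tip pred',w2p(m,np.array(o['ee_pos'])-[0,0,.051]))
E
```

```text
[0.56297056 0.19029304 0.11884003] [-3.14149026e+00  1.41144201e-04  1.26912069e+00] [-0.6174721  -0.06583538 -0.44703527] [-0.10304254 -0.01973568  0.02429478]
[251.81667718 191.07161127] (384, 512, 3)
tip pred [252.6164372  207.47145107]
```

View pics/w3b.png

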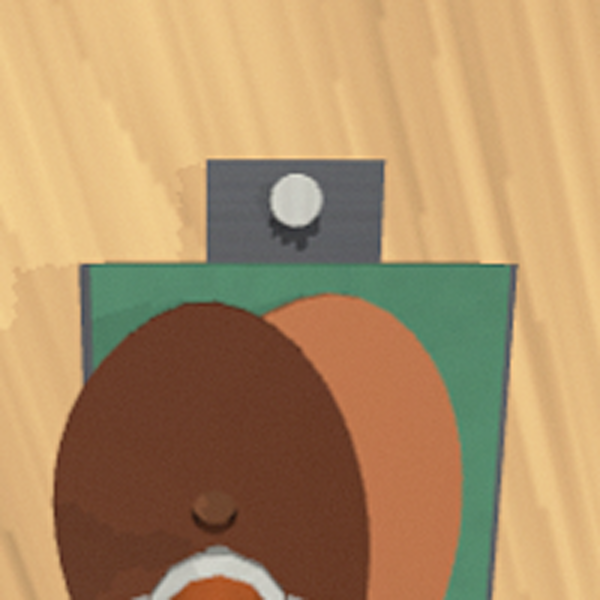

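```bash
python3 - <<'E'
from h import *
a,m=load('w3');o=ctrl.get_obs();T=np.array(o['ee_pos']);y=1.269
ex=np.array([np.cos(y),np.sin(y)]);ty=np.array([ex[1],-ex[0]])
q=lambda x,yy,z:p2w(m,180+(x+.5)/3-.5,20+(yy+.5)/3-.5,z)[:2]
h=q(214,511,.054);e=q(217,546,T[2]-.051)
print('hole rel tcp',(h-T[:2])@ex,(h-T[:2])@ty,'tip front rel',(e-T[:2])@ex,(e-T[:2])@ty)
print('hole',h)
E
```

```text
hole rel tcp 0.009481596252213944 -0.001590148696497854 tip front rel 0.004615766023328728 -0.0008237638495393376
hole [0.56465435 0.19980431]
```

Emit:
{"name": "jog_arm", "arguments": {"motion": [[0.005,-0.0004,0,0,0,0,-1],[0.004,-0.0004,0,0,0,0,-1],[0,0,0.006,0,0,0,-1],[0,0,0.005,0,0,0,-1],[0,0,0,0,0,0,-1]]}}

```text
time_s: 7.6
ee_pos: [0.5642, 0.1991, 0.1064]
eef_rot: [-3.14, 0.001, 1.272]
force: [0.5, -0.3, -1.4]
grip_width: 0.0237
grip_force: 20.0
```

Emit:
{"name": "jog_arm", "arguments": {"motion": [[0,0,0.002,0,0,0,-1],[0,0,0.001,0,0,0,-1],[0,0,0,0,0,0,-1]]}}

```text
time_s: 7.9
ee_pos: [0.5647, 0.1993, 0.1044]
eef_rot: [-3.142, 0.0, 1.272]
force: [-0.5, -0.9, -0.1]
grip_width: 0.0239
grip_force: 20.0
```

Emit:
{"name": "jog_arm", "arguments": {"motion": [[0,0,0.001,0,0,0,-1],[0,0,0.001,0,0,0,-1]]}}

```text
time_s: 8.1
ee_pos: [0.5647, 0.1993, 0.1025]
eef_rot: [3.141, -0.0, 1.272]
force: [-0.1, 0.5, -1.1]
grip_width: 0.0234
grip_force: 20.0
```

Emit:
{"name": "jog_arm", "arguments": {"motion": [[0,0,0.001,0,0,0,-1],[0,0,0.001,0,0,0,-1],[0,0,0.001,0,0,0,-1],[0,0,0.001,0,0,0,-1]]}}

```text
time_s: 8.5
ee_pos: [0.5647, 0.1993, 0.0983]
eef_rot: [-3.142, 0.0, 1.272]
force: [-0.5, -0.2, -1.1]
grip_width: 0.0234
grip_force: 20.0
```

Emit:
{"name": "jog_arm", "arguments": {"motion": [[0,0,0.001,0,0,0,-1],[0,0,0.001,0,0,0,-1],[0,0,0.001,0,0,0,-1],[0,0,0,0,0,0,-1]]}}

```text
time_s: 8.9
ee_pos: [0.5647, 0.1993, 0.0955]
eef_rot: [3.142, -0.0, 1.272]
force: [-0.3, -0.3, -2.0]
grip_width: 0.0239
grip_force: 20.0
```

Emit:
{"name": "jog_arm", "arguments": {"motion": [[0,0,-0.001,0,0,0,-1],[0.0003,0.0026,0,0,0,0,-1],[0.0003,0.0026,0,0,0,0,-1],[0.0003,0.0026,0,0,0,0,-1],[0.0002,0.0026,0,0,0,0,-1]]}}

```text
time_s: 9.4
ee_pos: [0.5752, 0.1972, 0.0964]
eef_rot: [-3.141, 0.0, 1.272]
force: [-1.7, 0.4, -0.5]
grip_width: 0.0234
grip_force: 20.0
```

Emit:
{"name": "jog_arm", "arguments": {"motion": [[0.0002,0.0026,0,0,0,0,-1],[0.0001,0.0026,0,0,0,0,-1],[0.0001,0.0026,0,0,0,0,-1],[0,0.0026,0,0,0,0,-1],[0,0,0,0,0,0,-1]]}}

```text
time_s: 9.9
ee_pos: [0.5853, 0.1945, 0.0964]
eef_rot: [3.141, -0.0, 1.272]
force: [0.9, 0.5, -1.5]
grip_width: 0.0236
grip_force: 20.0
```

```bash
python3 - <<'E'
from h import *
o=ctrl.get_obs();print(o['ee_pos'],o['eef_rot'],o['force'],o['moment'])
a,m=shot('wrist','w4')
x0,y0=180,20
cv2.imwrite('pics/w4b.png',cv2.resize(a[y0:y0+200,x0:x0+200,::-1],(600,600),interpolation=cv2.INTER_CUBIC))
E
```

```text
[0.58533319 0.19447849 0.0963822 ] [ 3.14138886e+00 -4.32229682e-05  1.27162316e+00] [ 0.94744364  0.54434702 -1.49232819] [-0.01271457 -0.06003255  0.01024255]
```

View pics/w4b.png

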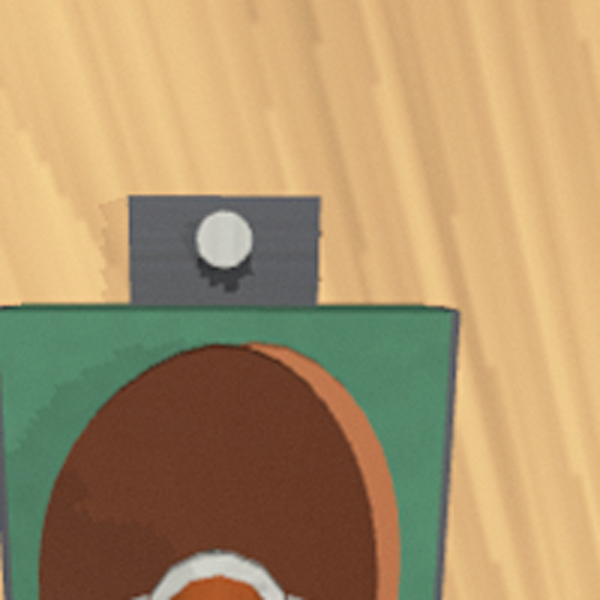

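Emit:
{"name": "jog_arm", "arguments": {"motion": [[0,0.002,0,0,0,0,-1],[0,0.0015,0,0,0,0,-1],[0,0,0.001,0,0,0,-1],[0,0,0.001,0,0,0,-1],[0,0,0,0,0,0,-1]]}}

```text
time_s: 10.45
ee_pos: [0.5887, 0.1936, 0.0951]
eef_rot: [3.141, -0.001, 1.272]
force: [-0.0, -0.7, 4.9]
grip_width: 0.0234
grip_force: 20.0
```

Emit:
{"name": "jog_arm", "arguments": {"motion": [[0,0,0.0005,0,0,0,-1],[0,0,0.0005,0,0,0,-1],[0,0,0,0,0,0,-1]]}}

```text
time_s: 10.75
ee_pos: [0.5888, 0.1937, 0.0947]
eef_rot: [3.14, -0.001, 1.272]
force: [-2.4, -0.8, 9.4]
grip_width: 0.0238
grip_force: 20.0
```

Emit:
{"name": "jog_arm", "arguments": {"motion": [[0,0.0005,-0.0004,0,0,0,-1],[0,0.0005,0,0,0,0,-1],[0,0.0005,0,0,0,0,-1]]}}

```text
time_s: 11.05
ee_pos: [0.5895, 0.1935, 0.0947]
eef_rot: [-3.141, -0.0, 1.272]
force: [-7.5, 1.0, 9.3]
grip_width: 0.0239
grip_force: 20.0
```

Emit:
{"name": "jog_arm", "arguments": {"motion": [[0,0.0005,0,0,0,0,-1],[0,0.0005,0,0,0,0,-1],[0,0,0,0,0,0,-1]]}}

```text
time_s: 11.35
ee_pos: [0.5907, 0.1929, 0.0937]
eef_rot: [-3.142, 0.0, 1.272]
force: [-0.8, -0.3, 0.2]
grip_width: 0.0236
grip_force: 20.0
```

Emit:
{"name": "jog_arm", "arguments": {"motion": [[0,0.0005,0,0,0,0,-1],[0,0.0005,0,0,0,0,-1],[0,0,0,0,0,0,-1]]}}

```text
time_s: 11.65
ee_pos: [0.5917, 0.1925, 0.0937]
eef_rot: [-3.142, 0.0, 1.272]
force: [-0.8, 0.1, -0.6]
grip_width: 0.0237
grip_force: 20.0
```

Emit:
{"name": "jog_arm", "arguments": {"motion": [[0,0,0.001,0,0,0,-1],[0,0,0.001,0,0,0,-1],[0,0,0,0,0,0,-1]]}}

```text
time_s: 11.95
ee_pos: [0.5917, 0.1925, 0.0916]
eef_rot: [-3.141, 0.0, 1.272]
force: [-0.3, 0.5, -1.5]
grip_width: 0.0233
grip_force: 20.0
```

Emit:
{"name": "jog_arm", "arguments": {"motion": [[0,0,0.001,0,0,0,-1],[0,0,0.001,0,0,0,-1],[0,0,0,0,0,0,-1]]}}

```text
time_s: 12.25
ee_pos: [0.5916, 0.1926, 0.0896]
eef_rot: [-3.141, 0.0, 1.272]
force: [-0.1, 0.0, -2.0]
grip_width: 0.0235
grip_force: 20.0
```

Emit:
{"name": "jog_arm", "arguments": {"motion": [[0,0,0.001,0,0,0,-1],[0,0,0.001,0,0,0,-1],[0,0,0,0,0,0,-1]]}}

```text
time_s: 12.55
ee_pos: [0.5916, 0.1925, 0.0876]
eef_rot: [-3.141, 0.0, 1.272]
force: [0.3, 0.3, -0.7]
grip_width: 0.0235
grip_force: 20.0
```

Emit:
{"name": "jog_arm", "arguments": {"motion": [[0,-0.001,0.001,0,0,0,-1],[0,-0.001,0,0,0,0,-1],[0,-0.001,0,0,0,0,-1],[0,0,0.001,0,0,0,-1],[0,0,0,0,0,0,-1]]}}

```text
time_s: 13.05
ee_pos: [0.5888, 0.1935, 0.0858]
eef_rot: [-3.142, -0.0, 1.272]
force: [0.6, -0.0, -1.3]
grip_width: 0.024
grip_force: 20.0
```

Emit:
{"name": "jog_arm", "arguments": {"motion": [[0,0,0.0005,0,0,0,-1],[0,0,0.0005,0,0,0,-1],[0,0,0,0,0,0,-1]]}}

```text
time_s: 13.35
ee_pos: [0.5889, 0.1935, 0.0851]
eef_rot: [3.141, -0.0, 1.272]
force: [-1.1, -0.0, 2.4]
grip_width: 0.0236
grip_force: 20.0
```

Contact with the block (about 3 N). I'll step toward the socket while pressing lightly.

Emit:
{"name": "jog_arm", "arguments": {"motion": [[0,-0.0005,0.0003,0,0,0,-1],[0,-0.0005,0,0,0,0,-1],[0,0,0,0,0,0,-1]]}}

```text
time_s: 13.65
ee_pos: [0.5884, 0.1937, 0.085]
eef_rot: [3.14, -0.001, 1.272]
force: [3.1, -1.9, 3.3]
grip_width: 0.0233
grip_force: 20.0
```

Emit:
{"name": "jog_arm", "arguments": {"motion": [[0,-0.0005,0,0,0,0,-1],[0,-0.0005,0,0,0,0,-1],[0,0,0,0,0,0,-1]]}}

```text
time_s: 13.95
ee_pos: [0.5865, 0.1941, 0.0841]
eef_rot: [-3.141, 0.0, 1.272]
force: [1.6, -0.9, -0.4]
grip_width: 0.0238
grip_force: 20.0
```

Emit:
{"name": "jog_arm", "arguments": {"motion": [[0,-0.0005,0,0,0,0,-1],[0,-0.0005,0,0,0,0,-1],[0,0,0,0,0,0,-1]]}}

```text
time_s: 14.25
ee_pos: [0.5856, 0.1943, 0.0842]
eef_rot: [-3.141, 0.0, 1.272]
force: [1.3, -0.8, -0.9]
grip_width: 0.0238
grip_force: 20.0
```

Emit:
{"name": "jog_arm", "arguments": {"motion": [[0,0,0.001,0,0,0,-1],[0,0,0.001,0,0,0,-1],[0,0,0.001,0,0,0,-1],[0,0,0,0,0,0,-1]]}}

```text
time_s: 14.65
ee_pos: [0.5858, 0.1943, 0.0813]
eef_rot: [-3.141, 0.0, 1.272]
force: [1.0, 0.1, -1.6]
grip_width: 0.0236
grip_force: 20.0
```

Emit:
{"name": "jog_arm", "arguments": {"motion": [[0,0,0.001,0,0,0,-1],[0,0,0.001,0,0,0,-1],[0,0,0.001,0,0,0,-1],[0,0,0.001,0,0,0,-1],[0,0,0,0,0,0,-1]]}}

```text
time_s: 15.15
ee_pos: [0.5859, 0.1943, 0.0773]
eef_rot: [-3.141, 0.0, 1.272]
force: [0.7, 0.1, -1.4]
grip_width: 0.0238
grip_force: 20.0
```

Emit:
{"name": "jog_arm", "arguments": {"motion": [[0,0,0.0015,0,0,0,-1],[0,0,0.0015,0,0,0,-1],[0,0,0.0015,0,0,0,-1],[0,0,0.0015,0,0,0,-1],[0,0,0,0,0,0,-1]]}}

```text
time_s: 15.65
ee_pos: [0.5859, 0.1943, 0.0713]
eef_rot: [-3.141, 0.0, 1.272]
force: [-0.5, -0.3, -1.1]
grip_width: 0.0237
grip_force: 20.0
```

Emit:
{"name": "jog_arm", "arguments": {"motion": [[0,0,0.001,0,0,0,-1],[0,0,0.001,0,0,0,-1],[0,0,0.001,0,0,0,-1],[0,0,0,0,0,0,-1]]}}

```text
time_s: 16.05
ee_pos: [0.5859, 0.1943, 0.0684]
eef_rot: [-3.141, 0.0, 1.272]
force: [0.9, 0.4, -1.1]
grip_width: 0.0236
grip_force: 20.0
```

Emit:
{"name": "jog_arm", "arguments": {"motion": [[0,0,0.0005,0,0,0,-1],[0,0,0.0005,0,0,0,-1],[0,0,0,0,0,0,-1]]}}

```text
time_s: 16.35
ee_pos: [0.5859, 0.1943, 0.0675]
eef_rot: [-3.142, 0.0, 1.272]
force: [0.5, 0.0, -1.6]
grip_width: 0.0235
grip_force: 20.0
```

Emit:
{"name": "jog_arm", "arguments": {"motion": [[0,0,0.0004,0,0,0,-1],[0,0,0.0004,0,0,0,-1],[0,0,0,0,0,0,-1]]}}

```text
time_s: 16.65
ee_pos: [0.586, 0.1943, 0.0674]
eef_rot: [3.141, -0.0, 1.272]
force: [-2.8, -0.5, 5.3]
grip_width: 0.0238
grip_force: 20.0
```

Emit:
{"name": "jog_arm", "arguments": {"motion": [[0,0,0.0004,0,0,0,-1],[0,0,0.0002,0,0,0,-1],[0,0,0,0,0,0,-1]]}}

```text
time_s: 16.95
ee_pos: [0.5861, 0.1944, 0.0674]
eef_rot: [3.141, -0.0, 1.272]
force: [-5.9, -1.9, 11.0]
grip_width: 0.0239
grip_force: 20.0
```

Emit:
{"name": "jog_arm", "arguments": {"motion": [[0,0,-0.0006,0,0,0,-1],[0,0,0,0,0,0,-0.2],[0,0,0,0,0,0,0.2],[0,0,0,0,0,0,0.2],[0,0,0,0,0,0,0.2]]}}

```text
time_s: 17.45
ee_pos: [0.5859, 0.1943, 0.0666]
eef_rot: [-3.141, 0.0, 1.272]
force: [-0.5, -0.5, -0.5]
grip_width: 0.052
grip_force: 0.0
```

Emit:
{"name": "jog_arm", "arguments": {"motion": [[0,0,0,0,0,0,0.2],[0,0,0,0,0,0,0.2],[0,0,-0.01,0,0,0,0.2],[0,0,-0.02,0,0,0,0.2],[0,0,-0.03,0,0,0,0.2]]}}

```text
time_s: 17.95
ee_pos: [0.5854, 0.1941, 0.1269]
eef_rot: [-3.14, 0.001, 1.272]
force: [0.1, 0.4, 0.3]
grip_width: 0.0564
grip_force: 0.0
```

Emit:
{"name": "jog_arm", "arguments": {"motion": [[-0.01,0,-0.04,0,0,0,0.2],[-0.02,0,-0.04,0,0,0,0.2],[-0.03,0,-0.03,0,0,0,0.2],[0,0,0,0,0,0,0.2],[0,0,0,0,0,0,0.2]]}}

```text
time_s: 18.45
ee_pos: [0.5684, 0.1368, 0.2376]
eef_rot: [3.14, -0.001, 1.271]
force: [-0.5, -0.5, -1.3]
grip_width: 0.0564
grip_force: 0.0
```

```bash
python3 - <<'E'
from h import *
o=ctrl.get_obs();print(o['ee_pos'],o['force'],o['grip_width'],o['time_s'])
a,m=shot('wrist','w5');b,_=shot('scene','s5')
out=np.zeros((384,800,3),np.uint8);out[:,:512]=a[:,:,::-1];out[:288,512:]=cv2.resize(b[170:270,230:330,::-1],(288,288));cv2.imwrite('pics/w5b.png',out)
E
```

```text
[0.5683766  0.13678966 0.23757653] [-0.49935194 -0.54261964 -1.27825477] 0.05637914725589016 18.45
```

View pics/w5b.png

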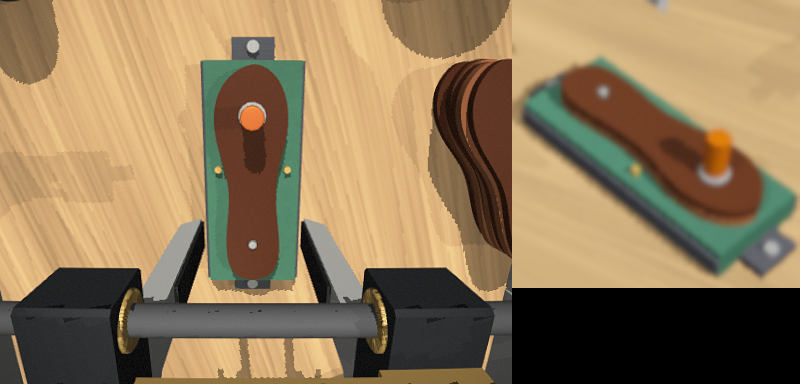

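The pin stands upright at (252,117), its collar on the aligned, flat sole. The arm is clear of everything.

```bash
python3 -c "
from station import ctrl
print(ctrl.hand_in())"
```

```text
the job is handed in; nothing more can be done
None
```

The pin is through both soles in the jig's socket with its collar seated on the aligned top sole, the gripper is released and clear, and the job is handed in at about 18.5 s; the hand-in returned no verdict.

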